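# Hold a bottle down in a base-code reader

### The job

Press the round start button on the white reader fully down and let it come up again. Then stand the small amber reagent bottle upright in the reader's round well, push it straight down against the sprung plunger until its foot rests firmly on the hard stop at the bottom of the well, without forcing it, and finish while still holding it down there; do not knock the other things about.

Things in the scene. Friction and masses are not known exactly. Their poses are not given: they have to be found in the camera images.
- reader: White bench reader, a flat box 160 mm long (its x) by 110 mm wide (its y), its top 52 mm above the worktop, on rubber feet, fixed to the worktop. Origin at the centre of its underside; z up; x along its length, away from the robot (turned up to 0.3 rad). Its round well is in the rear half (+x), the start button in the front half (-x) towards -y, beside a small dark display.
- well_mouth (a point): Centre of the well's mouth, on the reader's top (z = 52 mm), 35 mm along +x from the reader's centre. The well is an upright round hole, 48 mm in diameter, with a 4 mm bevel round the mouth. The hard stop is a flat metal ring (hole 21 mm) across the well 28 mm below this point. A steel plunger 18 mm in diameter stands up through it on the axis, its top 12 mm above the stop (16 mm below the mouth).
- plunger (a joint): How far the sprung plunger is pushed down, m: 0 = up; 0.012 = level with the hard stop. It starts to yield at about 5 N and needs about 9 N at the stop; past that the stop itself carries the push. A total push of 12 to 20 N is right; above 40 N harms the reader.
- start_button (a joint): How far the start button is pressed, m: 0 = up, 0.006 = fully down, which takes 5 N; springs back by itself.
- start_button_top (a point): Centre of the top face of the start button, a grey round cap of 28 mm diameter in a black housing on the reader's top; pressed straight down.
- bottle_mid (a point): Centre of the small amber reagent bottle with a black screwed-on cap: 42 mm in diameter, 93 mm tall, about 0.09 kg, standing upright on the worktop. This point is on its axis, half-way up (46.5 mm above its foot). The sides are straight from foot to about 60 mm up.
- bottle_foot (a point): Centre of the underside of the same bottle, 46.5 mm below its mid point; z up along the bottle.
- stain_jar: Bystander: small jar with a black cap, 36 mm in diameter, 61 mm tall (shorter than the bottle). Origin under its centre. The bottle and this jar may stand in either of two places.
- small_beaker: Bystander: small glass beaker, 57 mm wide, 65 mm tall. Origin under its centre.
- tape_roll: Bystander: roll of white label tape lying flat, 68 mm in diameter, 18 mm tall. Origin under its centre.
- seat: The hard stop: fixed aluminium ring across the bottom of the well, 49 mm outside, hole 21 mm, 22 mm tall. Origin at the centre of its underside, 2 mm above the worktop; its flat top, where the bottle's foot comes to rest, is 24 mm above the worktop.
Things that resemble listed ones, but are neither listed nor needed, are in the scene too. Leave any green look-alike of the reader alone.

How it is judged (in metres and radians):
On the way, in this order (a step that is already met when the one before it is completed fails the run):
1. the start button is fully down (value of joint start_button above 0.005 m), for 0.05 s.
2. the start button has come up again (value of joint start_button below 0.0015 m), for 0.1 s.
At the end, for the whole second after the job is handed in: For the last second the fingers hold the bottle (over 2 N), at rest, upright (within 0.08 rad), foot within 5 mm of the well axis, plunger down 10.5 mm or more, foot pressing the hard stop with over 1 N, total push on the reader under 35 N, button up (under 1.5 mm) (contact force between bottle and seat above 1 N and value of joint plunger above 0.0105 m and contact force between bottle and reader below 35 N and horizontal distance between bottle_foot and well_mouth below 0.005 m and angle between bottle_foot's own z axis and vertical below 0.08 rad and contact force between the fingers and bottle above 2 N and linear speed of bottle below 0.01 m/s and value of joint start_button below 0.0015 m); the arm keeps its last pose, push and grip.
It fails at once if the bottle is forced against the reader with more than 40 N (contact force between bottle and reader above 40 N).
It fails at once if a bystander is knocked away by more than 30 mm (distance of any of stain_jar, small_beaker, tape_roll from where it was at the start of the episode above 0.03 m).
It fails at once if a bystander is tipped over (angle between any of stain_jar, small_beaker, tape_roll's own z axis and vertical above 0.5 rad).
It also fails if it takes over 61 s, if anything falls off the work surface, if the arm or the gripper's body presses on something with over 40 N, if the wrist force passes 120 N, or if a joint passes its speed limit or range.

### The arm

A 6-joint arm with a two-finger parallel gripper is mounted at the origin on a cart in front of the work surface, level with it; the furniture and walls round the work are solid. World frame = base frame: x ahead of the robot, y to its left, z up, the work surface at z = 0. Lengths are in mm, angles in rad, forces in N, time in s.
With the tool pointing down it reaches from about 275 to 825 mm from the base axis. Payload 5.2 kg.
Tool frame: the origin (TCP) lies at the very end of the fingers, on their centre line; the grasp point (between the pads) lies 19 mm behind it; z points along the fingers, y is the line along which they close (so a half turn about z gives the same grasp; the last joint's range is limited). The gripper opens to 93 mm and grips with 3 to 60 N. Pads are 15 mm wide; open, the fingers measure 128 mm over their backs; the gripper's body (75 mm by 188 mm) begins 65 mm behind the grasp point.
Start: joints at [0.953, 0.259, 1.535, -0, 1.348, -0.203], TCP at [221.633, 503.372, 218.653] pointing down, gripper open.
Joint ranges: [-3.14, 3.14], [-0.91, 2.08], [0.19, 2.58], [-1.22, 4.36], [0.22, 2.71], [-3.12, 3.12]. Speed limits (rad/s): [2.57, 2.57, 3.14, 3.14, 3.14, 3.14].

### API

Orientations are given as [roll, pitch, yaw] about the fixed x, y, z axes, in that order (R = Rz(yaw) Ry(pitch) Rx(roll)).
In Python, from bench import robot gives the robot as it stands. The module is installed in compiled form; this text tells all that it offers. Calls block until the motion is done:
- robot.move_ptp(position, orientation): joint-space move of the TCP to a pose.
- robot.move_linear(position, ori=None, speed=150, f_stop=None): straight line of the TCP; ori=None keeps the orientation; speed is the mean speed in mm/s. With f_stop (N) it stops when the force on the tool has changed by that much, and returns True; else False.
- robot.move_j(angles): joint-space move.
- robot.move_gripper(opening): opening from 0.0 (shut) to 1.0 (fully open); the grip force is fixed at half the most; returns when the fingers have stopped.
- robot.sleep(seconds).
- robot.inverse_kinematics(position, orientation): joint angles nearest the present ones, or None.
- robot.get_image(name): name is "side" or "top"; returns a dict with "img" (384x512x3 uint8, blue, green, red), "fovy" (degrees; the focal length in pixels is half the picture's height over the tangent of half this angle, whatever the lens; pixels are square), "cx", "cy" (the principal point, pixels), "eye" and "orientation" of the camera in the world. Camera axes: x right, y down, z forward; pixel columns grow to the right and rows downward; lengths in mm; the calibration is good to about 2 mm. A picture is of the moment at which its call begins. There is no depth.
A pose or a line that the arm cannot do raises robot.MotionError and nothing moves.
- robot.hand_in(): hands the job in; it is judged then, once.
Readings, each from a call of its own:
- robot.current_t(): time.
- robot.current_qpos(): joint angles.
- robot.current_joint_vel(): joint speeds.
- robot.current_joint_efforts(): joint torques, N m.
- robot.current_tcp_pos(): TCP position.
- robot.current_eef_rot(): TCP orientation.
- robot.current_contact_force(): force on the tool from outside, world axes, zero at the start.
- robot.current_ft_torque(): the same for the moment, N m.
- robot.current_gripper_width(): opening from 0.0 (shut) to 1.0 (fully open).
- robot.current_finger_force(): force on a finger pad.
Only numpy, scipy, OpenCV 4.12 (cv2) and the standard library are available. Lean on these libraries where they do the work, as an engineer would, in place of code of your own. Each camera call takes 0.05 s, during which the arm holds its last target. There are 200 camera calls.

## Working session

There is one attempt and no reset: what is moved stays moved. The work goes in short steps, each a Python script; the robot and the scene stay as the last script left them, time stands still between calls to the robot, and variables do not carry over. Pictures are saved under pics/ and viewed, at most 10 in all, crops included, and the job is handed in when it is done.

```bash
mkdir -p pics
cat > h.py <<'E'
import numpy as np, cv2
from scipy.spatial.transform import Rotation as R
from bench import robot
def cam(n):
    d=robot.get_image(n); return d
def Rm(d):
    o=np.array(d["orientation"],float)
    return o if o.shape==(3,3) else R.from_euler('xyz',o).as_matrix()
def ray(d,u,v):
    f=d["img"].shape[0]/2/np.tan(np.radians(d["fovy"])/2)
    w=Rm(d)@np.array([(u-d["cx"])/f,(v-d["cy"])/f,1.])
    return np.array(d["eye"],float),w
def onz(d,u,v,z):
    e,w=ray(d,u,v); return e+w*(z-e[2])/w[2]
def proj(d,p):
    f=d["img"].shape[0]/2/np.tan(np.radians(d["fovy"])/2)
    c=Rm(d).T@(np.array(p,float)-np.array(d["eye"],float)); return c[:2]/c[2]*f+[d["cx"],d["cy"]]
E
python3 - <<'E'
from h import *
for n in("top","side"):
    d=cam(n); print(n,{k:v for k,v in d.items() if k!="img"}, d["img"].shape)
    np.save(f"{n}0.npy",d,allow_pickle=True)
    cv2.imwrite(f"pics/{n}0.png",d["img"])
print(robot.current_t(),robot.current_eef_rot(),robot.current_tcp_pos())
E
```

```text
top {'fovy': 54.31266399706039, 'cx': 253.82411002754768, 'cy': 192.8329505496132, 'eye': array([ 382.31692819,  121.0282325 , 1239.69141217]), 'orientation': array([-2.94248649e+00, -2.85654243e-03, -1.59790487e+00])} (384, 512, 3)
side {'fovy': 42.599004535053496, 'cx': 255.50790584150755, 'cy': 192.5320364336081, 'eye': array([ 557.44805258, 1258.333009  ,  645.76201063]), 'orientation': array([-2.03986132,  0.01802602, -3.09748573])} (384, 512, 3)
0.1 [-3.13998607e+00 -3.57577626e-04  2.72676377e+00] [221.35035787 502.9587757  217.90953246]
```

View pics/top0.png

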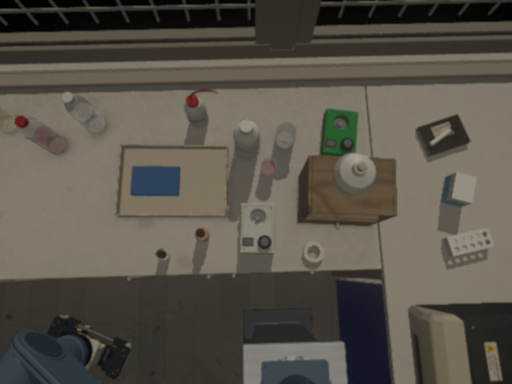

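View pics/side0.png

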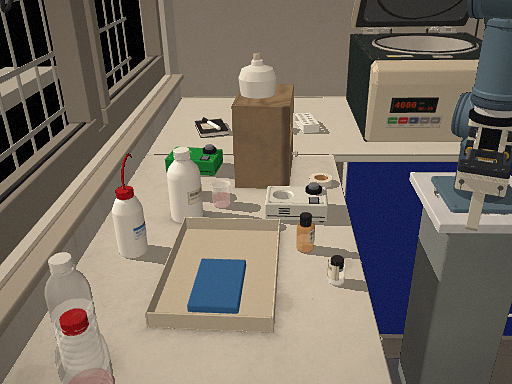

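Run:
```python
from h import *
t=np.load("top0.npy",allow_pickle=True).item(); s=np.load("side0.npy",allow_pickle=True).item()
a=cv2.resize(t["img"][190:275,145:335],None,fx=4,fy=4,interpolation=2)[:, :760]
b=cv2.resize(s["img"][170:295,255:345],None,fx=4,fy=4,interpolation=2)
cv2.imwrite("pics/t1.png",a); cv2.imwrite("pics/s1.png",b)
```

```text
(no output)
```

View pics/t1.png

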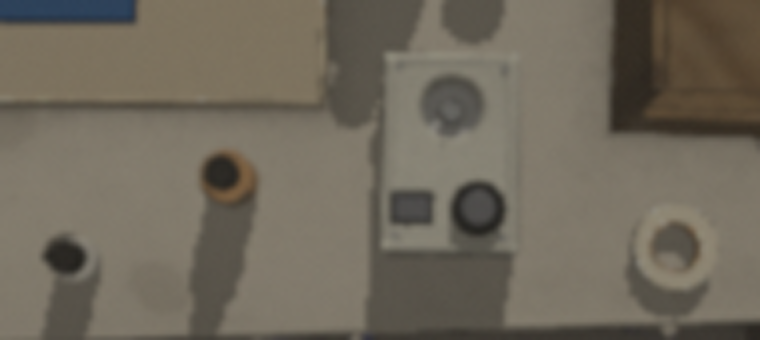

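View pics/s1.png

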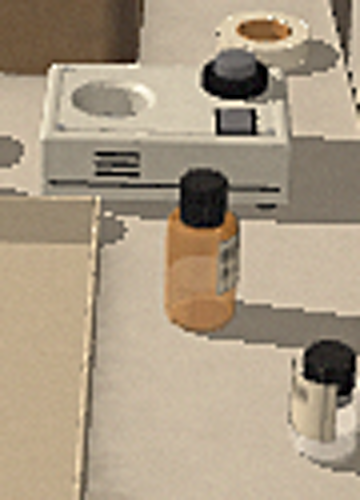

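The top crop shows the reader, with its well at crop (453,104) and its button at (479,208). The amber bottle's cap is at (221,173), the jar at (67,257) and the tape at (675,247). The side crop shows the well at (112,97), the button cap at (237,63) and the bottle cap at (205,180), with its foot near (198,325).

```bash
cat >> h.py <<'E'
def tri(d1,p1,d2,p2):
    e1,w1=ray(d1,*p1);e2,w2=ray(d2,*p2)
    s=np.linalg.lstsq(np.c_[w1,-w2],e2-e1,rcond=None)[0]
    a=e1+s[0]*w1;b=e2+s[1]*w2; return (a+b)/2,np.linalg.norm(a-b)
E
python3 - <<'E'
from h import *
np.set_printoptions(precision=1,suppress=True)
t=np.load("top0.npy",allow_pickle=True).item(); s=np.load("side0.npy",allow_pickle=True).item()
T=lambda x,y:(145+x/4-.4,190+y/4-.4); S=lambda x,y:(255+x/4-.4,170+y/4-.4)
C=[onz(t,*T(*c),52)[:2] for c in((383,52),(520,54),(516,250),(380,250))]
print("corners",C,"centre",np.mean(C,0),"yaw",[np.arctan2(*(a-b)[::-1]) for a,b in((C[0],C[3]),(C[1],C[2]))],[np.linalg.norm(C[i]-C[i-1]) for i in range(4)])
print("well top/side",onz(t,*T(453,104),52),onz(s,*S(112,97),52))
print("button tri",tri(t,T(479,208),s,S(237,65)))
print("cap tri",tri(t,T(221,173),s,S(205,181)))
# amber mask
for n,d,(x0,y0,x1,y1) in(("t",t,(185,220,220,250)),("s",s,(290,205,320,260))):
    h=cv2.cvtColor(d["img"],cv2.COLOR_BGR2HSV)[y0:y1,x0:x1]
    m=((h[...,0]>4)&(h[...,0]<18)&(h[...,1]>110)).astype(np.uint8)
    k,l,st,c=cv2.connectedComponentsWithStats(m); i=1+st[1:,4].argmax(); print(n,st[i]+[x0,y0,0,0,0],c[i]+[x0,y0])
    m=(h[...,2]<50).astype(np.uint8);k,l,st,c=cv2.connectedComponentsWithStats(m); i=1+st[1:,4].argmax(); print(" cap",st[i]+[x0,y0,0,0,0],c[i]+[x0,y0])
# white-reader corners mask, jar
print("bottle from side axis px at foot", onz(s,*S(200,318),0), "jar",onz(t,*T(67,257),61),"tape",onz(t,*T(675,247),18), "tray corner",onz(t,*T(325,105),45))
E
```

```text
corners [array([590.9, 155.4]), array([586.3,  45.2]), array([430.5,  54.3]), array([433.4, 160.9])] centre [510.3 103.9] yaw [np.float64(-0.03491762131645953), np.float64(-0.05819778300636987)] [np.float64(157.56487546555735), np.float64(110.29089021758898), np.float64(156.04394935033483), np.float64(106.65950925480931)]
well top/side [547.2 100.3  52. ] [547.7  95.2  52. ]
button tri (array([464. ,  82.6,  69.6]), np.float64(2.343485022192736))
cap tri (array([494.6, 279.8,  92.7]), np.float64(3.0005727158040196))
t [198 231  10   9  31] [203.9 235.7]
 cap [197 230   7   7  37] [200.  232.8]
s [296 222  19  31 378] [303.8 238.5]
 cap [290 213  22  14 158] [304.6 219.2]
bottle from side axis px at foot [496.4 279.4   0. ] jar [434.2 403.8  61. ] tape [430.8 -76.1  18. ] tray corner [550.1 203.1  45. ]
```

Run:
```python
from h import *
np.set_printoptions(precision=2,suppress=True)
O=[np.pi,0,np.pi]
robot.move_gripper(0.0)
print(robot.inverse_kinematics([464,82.5,110],O))
robot.move_ptp([464,82.5,150],O)
robot.move_linear([464,82.5,82],speed=120)
f0=np.array(robot.current_contact_force())
r=robot.move_linear([464,82.5,52],speed=15,f_stop=14)
robot.sleep(0.15)
print(r,f0,robot.current_contact_force(),robot.current_tcp_pos(),robot.current_t())
d=cam("side"); cv2.imwrite("pics/press.png",cv2.resize(d["img"][130:260,230:370],None,fx=4,fy=4))
robot.move_linear([464,82.5,100],speed=80)
robot.sleep(.2)
print(robot.current_contact_force(),robot.current_t(),robot.current_qpos())
```

```text
[-0.06  0.23  1.87  0.    1.05 -1.63]
True [0.65 0.25 0.45] [-2.56  0.16  8.36] [464.07  82.49  68.21] 5.2833
[ 0.12 -0.03 -0.07] 6.0917 [-0.06  0.24  1.88 -0.    1.02 -1.63]
```

View pics/press.png

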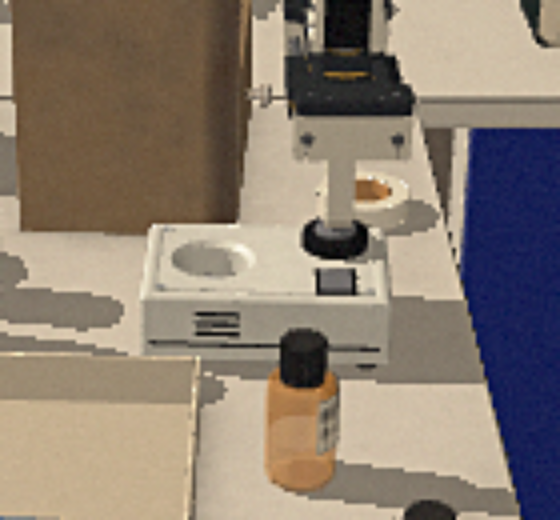

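The finger sits centred on the button at about (335,235) in the crop, and the cap looks down in its housing. I'll press once more, measuring force against height, to confirm the full stroke.

Run:
```python
from h import *
np.set_printoptions(precision=2,suppress=True)
robot.move_linear([464,82.5,79],speed=80)
for f in (2,4,10,22):
    r=robot.move_linear([464,82.5,60],speed=12,f_stop=f); robot.sleep(.1)
    print(f,r,robot.current_contact_force()[2],robot.current_tcp_pos()[2])
    if robot.current_contact_force()[2]>15: break
robot.move_linear([464,82.5,120],speed=100)
robot.sleep(.2); print(robot.current_t())
```

```text
2 True 2.248503218338593 72.34452771290114
4 True 5.819228131479408 68.24934750481557
10 True 6.671812028590925 68.26066232932277
22 True 7.3813194413683245 68.21171457307095
9.6667
```

The button hits a hard stop at z = 68.2 mm with over 5 N, so it went fully down. Next I'll grasp the bottle.

Run:
```python
from h import *
np.set_printoptions(precision=2,suppress=True)
O=[np.pi,0,np.pi]
robot.move_gripper(1.0)
robot.move_ptp([495.5,279.5,150],O)
robot.move_linear([495.5,279.5,33],speed=100)
robot.move_gripper(0.0)
print(robot.current_gripper_width()*93,robot.current_finger_force(),robot.current_tcp_pos())
robot.move_linear([495.5,279.5,125],speed=100)
robot.move_linear([546.5,100,125],speed=150)
robot.move_linear([546.5,100,93],speed=80)   # foot about 8 above mouth
robot.sleep(.3)
print(robot.current_tcp_pos(),robot.current_t(),robot.current_finger_force(),robot.current_contact_force())
for n in("top","side"):
    d=cam(n); np.save(n+"2.npy",d,allow_pickle=True)
t=np.load("top2.npy",allow_pickle=True).item()["img"][180:280,200:320]; s=d["img"][120:220,235:335]
cv2.imwrite("pics/hover.png",np.hstack([cv2.resize(t,(480,400))[:,:380],cv2.resize(s,(400,400))]))
```

```text
40.757532571336526 29.99833751586266 [495.47 279.54  32.98]
[546.81  99.98  93.45] 17.4583 29.998090054141358 [-0.06 -0.24 -0.11]
```

View pics/hover.png

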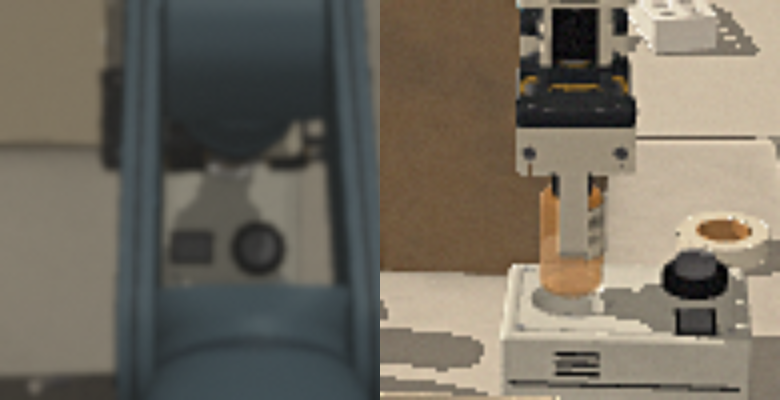

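Side view: the held bottle is directly above the well, at crop x≈572 against the well's ≈568. In the top view the arm hides the well. I'll measure the bottle's axis numerically in the side view.

Run:
```python
from h import *
np.set_printoptions(precision=2,suppress=True)
s=np.load("side2.npy",allow_pickle=True).item(); s0=np.load("side0.npy",allow_pickle=True).item()
h=cv2.cvtColor(s["img"],cv2.COLOR_BGR2HSV)
for v in range(166,194,2):
    m=np.where((h[v,265:300,1]>95)&(h[v,265:300,0]<20)&(h[v,265:300,2]>90))[0]+265
    print(v,m.min() if len(m) else None,m.max() if len(m) else None)
for z in(60,80,110): print("axis exp",z,proj(s,[546.8,100,z]))
print("well exp",proj(s,[546.5,100,52]))
g=s0["img"][180:206,262:302].astype(int)
for v in (188,191,194,197): print(v,s0["img"][v,268:300].mean(1).astype(int))
```

```text
166 265 288
168 265 289
170 265 290
172 265 279
174 265 279
176 265 279
178 265 279
180 265 279
182 265 279
184 265 290
186 265 289
188 265 289
190 275 289
192 276 287
axis exp 60 [282.96 191.97]
axis exp 80 [283.02 185.14]
axis exp 110 [283.1  174.71]
well exp [283.06 194.67]
188 [205 181 150 195 189 189 185 188 188 188 189 186 194 186 192 185 190 192
 187 187 189 191 192 193 193 196 199 195 194 194 193 195]
191 [188 167 170 190 192 197 197 163 128 132 142 155 138 171 167 173 194 201
 207 212 221 237 237 203 188 191 191 195 194 193 197 196]
194 [181 148 193 194 174 106 115 117 125 131 133 133 136 133 138 139 141 137
 131 159 167 174 177 216 232 222 191 193 191 198 194 197]
197 [176 152 197 195 195 198 176 131 117 124 129 138 138 136 138 138 135 138
 132 125 173 175 186 195 193 196 193 194 197 196 198 196]
```

The bottle and well agree to about 1 mm. I'll lower it and watch the force.

Run:
```python
from h import *
np.set_printoptions(precision=2,suppress=True)
p=[546.8,100]
r=robot.move_linear(p+[72],speed=25,f_stop=4); robot.sleep(.1)
print(r,robot.current_tcp_pos(),robot.current_contact_force(),robot.current_ft_torque(),robot.current_t())
```

```text
False [546.99  99.99  72.22] [ 0.19 -0.41 -0.69] [ 0.07 -0.04  0.07] 18.65
```

Run:
```python
from h import *
np.set_printoptions(precision=2,suppress=True)
p=[546.8,100]
for z in (67,63,60,58.5,57.5,57,56.5,56,55.5):
    r=robot.move_linear(p+[z],speed=10,f_stop=9); robot.sleep(.25)
    f=robot.current_contact_force(); print(z,r,robot.current_tcp_pos(),f,robot.current_gripper_width()*93)
    if f[2]>14: break
print(robot.current_t())
```

```text
67 False [547.01 100.    67.17] [0.31 0.29 4.61] 41.55734444107185
63 False [547.01 100.02  63.05] [-0.4   0.37  6.04] 41.02382782377437
60 False [547.07 100.01  60.19] [-0.16 -0.04  6.92] 41.062236791270664
58.5 False [547.04 100.02  58.76] [-1.01 -0.82  7.01] 41.176212152089164
57.5 False [547.05  99.99  57.78] [-0.59  0.05  7.72] 41.250723853819736
57 False [547.08 100.01  57.32] [-0.28  0.23  7.64] 41.33915628164323
56.5 False [547.11  99.98  56.94] [-0.81  0.41  9.13] 41.18531374582523
56 False [547.19 100.01  56.9 ] [-3.05  0.54 11.92] 41.13678992740875
55.5 False [547.28 100.03  56.87] [-3.6   0.66 14.82] 41.0907251312015
24.1
```

Run:
```python
from h import *
np.set_printoptions(precision=2,suppress=True)
robot.move_linear([546.8,100,55.2],speed=10,f_stop=6)
for i in range(3):
    robot.sleep(.5); print(robot.current_tcp_pos(),robot.current_contact_force(),robot.current_finger_force())
d=cam("side"); cv2.imwrite("pics/end.png",cv2.resize(d["img"][130:230,235:335],None,fx=5,fy=5)); print(robot.current_t())
```

```text
[547.28 100.05  56.83] [-3.88  0.97 16.02] 30.002938103934866
[547.31 100.04  56.85] [-4.3   0.38 16.94] 30.003038113572984
[547.31 100.04  56.84] [-4.    0.21 16.37] 30.003159999105264
25.9
```

View pics/end.png

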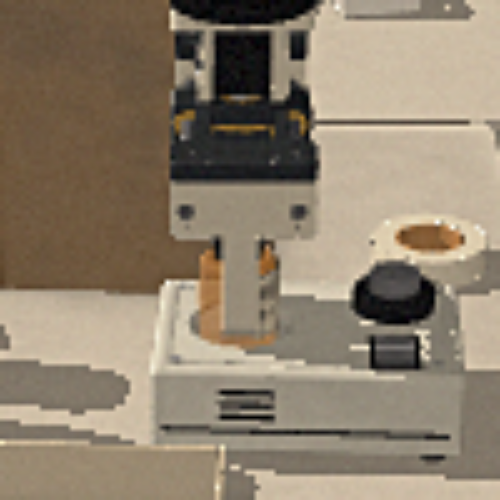

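The picture shows the bottle upright and seated in the well at crop (238,335). The button is up at (393,280) and the tape roll is untouched. The push is a steady 16.5 N, so I'm handing in.

```bash
python3 -c "
from bench import robot
print(robot.hand_in())"
```

```text
the job is handed in; nothing more can be done
None
```

I pressed the start button fully down and let it come back up, then seated the bottle upright on the hard stop and handed in while still holding it there with a steady push of about 16.5 N; `hand_in()` reported no pass or fail result.

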